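# Move the snap cover to the glass case

### The job

Squeeze the two blue tabs of the mint cover together to free it, lift it off the empty case and fit it on the open case with the coloured glass, pressing it down against the rubber seal until it is fully home and the tabs spring out under the rim and lock it. Be gentle, as the plastic cracks if the cover pulls or pushes on the empty case with more than 40 N or presses on the glass case with more than 30 N. Leave the spray bottle, glue bottle and marker where they are.

Things in the scene. Friction and masses are not known exactly. Their poses are not given: they have to be found in the camera images.
- cover: Loose mint snap cover, about 160 g: flat deck 126 (x) x 110 (y) x 5 mm; origin at the centre of the deck's underside, z up. Two upright blue tabs stand on the deck (see cover_grip); the deck is clear outside them, with two 6 mm high ribs between them at x = +-20 mm. Half a turn about z makes no difference.
- cover_grip (a point): Point midway between the two blue tabs, 30 mm above the cover's origin (25 mm above the deck's top), axes as the cover's. The tabs are 30 mm wide along x and 6 mm thick; their outer faces lie at y = +27 and -27 mm (54 mm apart); they rise from the deck's top to 11 mm above this point. Press them together along y; squeezed off centre, they shove the cover against the case.
- cover_plug (a point): Centre of the underside of the plug below the deck, 10 mm below the cover's origin. Plug 100 (x) x 58 (y) mm. The tabs' barbs (x +-15 mm) reach from 10.5 to 19.5 mm below the cover's origin, out to y = +-35 mm with the tabs out, +-29 mm with them fully pressed.
- tab_left (a joint): Blue tab on the cover's +y side: travel pressed in towards the other tab, 0 (out) to 0.006 m (stop). Its spring pushes out with 3 N at 0, 7 N at the stop. Its barb clears the case's rim once pressed 4 mm. The barb has no ramp: keep the tab pressed while the cover comes off or goes on.
- tab_right (a joint): Blue tab on the cover's -y side: travel pressed in towards the other tab, 0 (out) to 0.006 m (stop). Its spring pushes out with 3 N at 0, 7 N at the stop. Its barb clears the case's rim once pressed 4 mm. The barb has no ramp: keep the tab pressed while the cover comes off or goes on.
- case_empty: Empty case fixed to the bench, wearing the cover at the start: like case_glass, but with its collar fixed fully down (rim's top 60 mm high). Origin at the centre of its underside, z up. The locked cover's origin lies about 65.5 mm above it, pushed up by the seal against the barbs with some 5 N.
- case_glass: Open case with coloured glass on its floor, fixed to the bench; white box 130 (x) x 112 (y) mm, origin at the centre of its underside, z up, with a grey rim collar that may be set anywhere from 0 to 12 mm up and is stiff: the rim's top is 60 to 72 mm high, not measured, so find it by touch. The cover goes on with its x axis along the case's, either way round.
- case_glass_mouth (a point): Centre of the glass case's mouth, 60 mm above the case's origin: level with the rim's top when the collar is fully down (it may be up to 12 mm higher). The mouth is 104 (x) x 62 (y) mm; the rim is 5 mm thick and the barbs catch under its two long sides (y = +-31 mm).
- case_glass_home (a point): 64 mm above the case's origin: the cover's origin when hard home on 4 rigid corner posts, collar down (else up to 12 mm higher). Two black seal strips (along x, y = +-44 mm) stand 5 mm above the posts, sprung: 2 N at first touch, 7 N at home. The barbs lock only if the cover is within 1.5 mm of hard home as the tabs go out; then it rises 1.5 mm. Unpressed it rides 4 to 5 mm proud.
- spray: Spray bottle of green glass, 70 mm across, 178 mm tall, white trigger head; origin at the centre of its underside. Bystander.
- glue: Small white glue bottle, 38 mm across, 75 mm tall; origin at the centre of its underside. Bystander.
- marker: Grey marker with black cap, 125 mm long along its x, 14 mm thick, lying on the bench; origin at the centre of its underside. Bystander.
There are look-alikes about, which are no part of the job. What is shaped like the cover but yellow is not meant.

How it is judged:
By the outcome, as a careful person would: the job done as asked, in the order asked, and still so for the second after the job is handed in, with the robot touching nothing.
It also fails if it takes over 61 s, if anything falls off the work surface, if the arm or the gripper's body presses on something with over 40 N, if the wrist force passes 120 N, or if a joint passes its speed limit or range.

### The arm

A 7-joint arm with a two-finger parallel gripper is mounted at the origin on the work surface. World frame = base frame: x ahead of the robot, y to its left, z up, the work surface at z = 0. Lengths are in m, angles in rad, forces in N, time in s.
With the tool pointing down it reaches from about 0.425 to 0.875 m from the base axis. Payload 4.7 kg.
Tool frame: the origin (TCP) lies at the very end of the fingers, on their centre line; the grasp point (between the pads) lies 19 mm behind it; z points along the fingers, y is the line along which they close (so a half turn about z gives the same grasp; the last joint's range is limited). The gripper opens to 87 mm and grips with 3 to 60 N. Pads are 19 mm wide; open, the fingers measure 117 mm over their backs; the gripper's body (75 mm by 190 mm) begins 51 mm behind the grasp point.
Start: joints at [1.307, 0.321, -0.07, 1.45, 0.023, 1.371, -0.057], TCP at [0.178, -0.625, 0.193] pointing down, gripper open.
Joint ranges: [-2.86, 2.86], [-0.3, 2.09], [-1.38, 1.24], [0.06, 2.45], [-1.56, 4.7], [0.09, 2.05], [-2.69, 2.69]. Speed limits (rad/s): [2.57, 2.57, 3.14, 3.14, 3.14, 3.14, 3.14].

### API

Orientations are given as a rotation vector (axis times angle).
In Python, from bench import ctrl gives the robot as it stands.
- The arm moves only by the shell command python3 -m jog 'ROWS' [FORCE]. ROWS is JSON, a list that holds one entry, the list of rows, each a list of 7 numbers: the shift along the tool's x, y, z in mm, then the turn, a rotation vector about the tool's x, y, z in degrees, then the finger opening in mm, from 0 to 87. A call has 1 to 10 rows; each row is the pose to reach, as a shift and turn from the pose commanded when the call began, along the tool's axes at that moment; what a row does not reach only later rows make up. A row lasts 1/10 s, in which the tool goes at most 50 mm and 8.59 degrees, less where a joint would pass 70% of its speed; a pose out of reach is approached as far as the arm can. A call with a gripper value outside its range is refused whole. The fingers move at their own pace and stop on an object; FORCE is the grip in N (left out, the last holds). Time passes only in rows, so rows that repeat a pose let the fingers close. It gives the time, the measured TCP pose, the force, the opening and the grip force at its end, in the units of the state.
- ctrl.get_state(): the state, without advancing time (a new reading comes with each control period).
- ctrl.get_image(name): name is "scene" or "top" or "wrist"; returns a dict with "image" (384x512x3 uint8, red, green, blue), "depth" (384x512 float32, m along the optical axis (not along the pixel's ray), 0 where there is no reading), "fov_y" (degrees; the focal length in pixels is half the picture's height over the tangent of half this angle, whatever the lens; pixels are square), "cx", "cy" (the principal point, pixels), "rvec" (rotation vector, rad) and "tvec" (3), from world to camera coordinates, as OpenCV has them. Camera axes: x right, y down, z forward; pixel columns grow to the right and rows downward; lengths in m; the calibration is good to about 2 mm. The wrist camera is an equidistant fisheye: a pixel r from the principal point sees the ray r / f radians off the axis. A picture is of the moment at which its call begins.
- ctrl.close_job(): hands the job in; it is judged then, once.
The state is a dict: "time": time; "joint_positions": joint angles; "qd": joint speeds; "joint_torque": joint torques, N m; "position": TCP position; "tool_rot": TCP orientation; "ft_force": force on the tool from outside, world axes, zero at the start; "torque": the same for the moment, N m; "grip_width": opening from 0.0 (shut) to 1.0 (fully open); "grip_force": force on a finger pad.
Only numpy, scipy, OpenCV 4.12 (cv2) and the standard library are available. Lean on these libraries where they do the work, as an engineer would, in place of code of your own. Each camera call takes 0.05 s, during which the arm holds its last target. There are 200 camera calls.

## Working session

There is one attempt and no reset: what is moved stays moved. The work goes in short steps, Python scripts to look and compute and a shell command to move; the robot and the scene stay as the last step left them, time stands still between calls to the robot, and variables do not carry over. Pictures are saved under pics/ and viewed, at most 10 in all, crops included, and the job is handed in when it is done.

```bash
mkdir -p pics; ls
cat > h.py <<'E'
import numpy as np, cv2, pickle
from bench import ctrl
def grab(name, tag):
    d=ctrl.get_image(name); pickle.dump(d,open(f'pics/{tag}.pkl','wb'))
    cv2.imwrite(f'pics/{tag}.png',d['image'][:,:,::-1]); return d
def load(tag): return pickle.load(open(f'pics/{tag}.pkl','rb'))
def ray(d,u,v,fish=False):
    f=d['image'].shape[0]/2/np.tan(np.radians(d['fov_y'])/2)
    x,y=(u-d['cx'])/f,(v-d['cy'])/f
    if fish:
        r=np.hypot(x,y); s=np.sin(r)/max(r,1e-9); c=np.array([x*s,y*s,np.cos(r)])
    else: c=np.array([x,y,1.])
    R=cv2.Rodrigues(np.array(d['rvec'],float))[0]; t=np.array(d['tvec'],float).ravel()
    return -R.T@t, R.T@c   # origin, dir (z-depth 1 for pinhole)
def atz(d,u,v,z,fish=False):
    o,r=ray(d,u,v,fish); return o+r*(z-o[2])/r[2]
def bydepth(d,u,v,fish=False):
    o,r=ray(d,u,v,fish); D=float(d['depth'][int(round(v)),int(round(u))])
    R=cv2.Rodrigues(np.array(d['rvec'],float))[0]
    c=R@r; return o+r*D/c[2]
def tri(pairs):
    A=np.zeros((3,3));b=np.zeros(3)
    for o,r in pairs:
        r=r/np.linalg.norm(r);P=np.eye(3)-np.outer(r,r);A+=P;b+=P@o
    return np.linalg.solve(A,b)
E
python3 - <<'E'
from h import *
a=grab('scene','s0');b=grab('top','t0');w=grab('wrist','w0')
for d in(a,b,w): print(d['fov_y'],d['cx'],d['cy'],ray(d,256,192)[0],(d['depth']>0).mean())
cv2.imwrite('pics/st.png',cv2.resize(np.vstack([a['image'],b['image']])[:,:,::-1],(400,600)))
cv2.imwrite('pics/t0b.png',cv2.resize(b['image'][:,:,::-1],(800,600),interpolation=cv2.INTER_CUBIC))
s=ctrl.get_state();print(s)
E
```

```text
pics
55.61668432852987 249.88562448694518 190.58182390717334 [ 0.90080245 -0.17388737  1.01442039] 0.995849609375
51.90641346851435 255.1940699354402 192.3112803301236 [0.42073076 0.20213414 1.09629715] 0.99578857421875
65.70646984690485 254.3454473238244 189.14513331579195 [ 0.25826848 -0.60331857  0.38279637] 0.9958292643229166
{'time': 0.15, 'joint_positions': array([ 1.30707646,  0.3216095 , -0.07008206,  1.45136892,  0.02259659,
        1.37076886, -0.0568931 ]), 'qd': array([ 3.77869877e-04, -1.02015809e-03,  4.60876385e-05, -4.24673877e-03,
        1.81456916e-03, -8.37758574e-04,  1.45062468e-03]), 'joint_torque': array([-3.29640825e-04, -4.91797972e+01, -4.04841900e-01, -3.12878215e+01,
       -6.40797615e-02,  4.04750020e-02,  9.55376800e-05]), 'position': array([ 0.17810326, -0.62467173,  0.19245381]), 'tool_rot': array([-3.10999683e+00, -4.34853297e-01,  4.23557359e-04]), 'ft_force': array([-0.12223416,  0.11501623,  0.08976787]), 'torque': array([-0.03396641,  0.03172517, -0.0040871 ]), 'grip_force': 0.0, 'grip_width': 1.0040164457735592}
```

View pics/t0b.png

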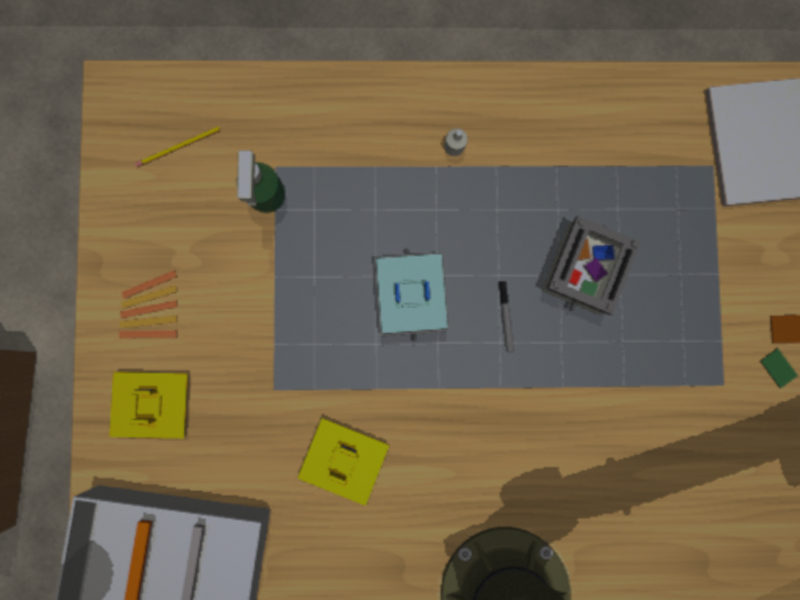

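View pics/s0.png

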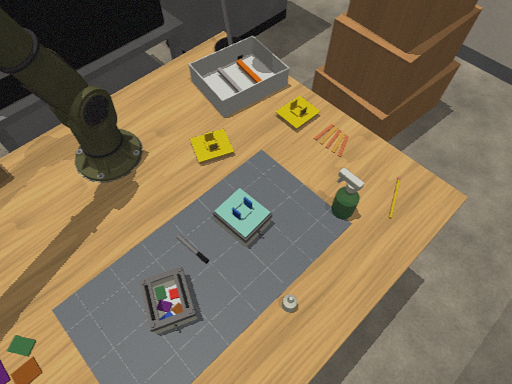

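The top view (800x600) shows three cover-shaped things: the mint one with blue tabs at (411,292), and yellow ones at (149,405) and (343,460). The mint cover is the one meant: it has the colour and blue tabs described, and it sits on a case. The open case with glass is at (590,265), the spray bottle at (262,185), the glue at (456,142) and the marker at (506,315). The scene view shows the mint cover at (243,213) and the glass case at (171,300).

```bash
cat > m.py <<'E'
from h import *
def cloud(d):
    f=d['image'].shape[0]/2/np.tan(np.radians(d['fov_y'])/2)
    v,u=np.mgrid[:384,:512]; D=d['depth']
    c=np.stack([(u-d['cx'])/f*D,(v-d['cy'])/f*D,D],-1)
    R=cv2.Rodrigues(np.array(d['rvec'],float))[0]
    return (c-np.array(d['tvec'],float).ravel())@R
def rect(P):
    (c,s,a)=cv2.minAreaRect((P[:,:2]*1000).astype(np.float32)); return np.round(c,1),np.round(s,1),round(a,2)
E
python3 - <<'E'
from m import *
for t in('t0','s0'):
    d=load(t);P=cloud(d);hsv=cv2.cvtColor(d['image'],cv2.COLOR_RGB2HSV)
    H,S,V=[hsv[...,i].astype(int) for i in range(3)]
    ok=(d['depth']>0)&(P[...,0]>.3)&(P[...,0]<.75)&(P[...,1]<.35)&(P[...,1]>-.35)
    m=ok&(H>75)&(H<100)&(S>50)&(V>100)&(P[...,2]>.04); m=cv2.morphologyEx(m.astype(np.uint8),cv2.MORPH_OPEN,np.ones((3,3)))>0
    q=P[m];print(t,'mint',m.sum(),'z',np.percentile(q[:,2],[5,50,95]).round(4),rect(q))
    b=ok&(H>105)&(H<125)&(S>130)&(P[...,2]>.06)
    n,l,st,ce=cv2.connectedComponentsWithStats(b.astype(np.uint8))
    for i in range(1,n):
        if st[i,4]>8: q=P[l==i];print('blue',st[i,4],ce[i].round(1),q.mean(0).round(4),q[:,2].max().round(4))
    g=ok&(P[...,1]<-.05)&(P[...,2]>.035)
    q=P[g];print('glasscase',g.sum(),np.percentile(q[:,2],[5,25,50,75,95]).round(4))
    for lo in(.05,.062): 
        q2=q[q[:,2]>lo];print(lo,len(q2),rect(q2) if len(q2)>5 else '')
    tb=(P[...,2]<.01)&ok; print('bench z',np.median(P[tb][:,2]).round(4))
t=load('t0')['image'][:,:,::-1]
c=np.hstack([cv2.resize(t[155:220,230:295],(400,400),interpolation=cv2.INTER_CUBIC),cv2.resize(t[130:210,335:415],(400,400),interpolation=cv2.INTER_CUBIC)])
cv2.imwrite('pics/crop.png',c)
E
```

```text
t0 mint 1840 z [0.0686 0.0718 0.0753] (array([512.6, 159.6]), array([125.7, 107.8]), 3.9)
blue 29 [272.9 185.9] [0.513  0.1356 0.1036] 0.1102
blue 27 [253.9 187.4] [0.5095 0.1838 0.1034] 0.1112
glasscase 1463 [0.0558 0.0655 0.0672 0.0695 0.0767]
0.05 1434 (array([ 559.1, -153.4]), array([117.7, 135. ]), 66.83)
0.062 1332 (array([ 559. , -153.7]), array([117.1, 134.9]), 66.76)
bench z 0.0019
s0 mint 1282 z [0.0678 0.0709 0.0746] (array([513.3, 156.8]), array([125.3, 111.9]), 4.13)
blue 55 [247.6 202.6] [0.5153 0.1788 0.096 ] 0.1087
blue 48 [236.  213.1] [0.5184 0.1306 0.0977] 0.1109
glasscase 1549 [0.0535 0.0655 0.0673 0.0689 0.0763]
0.05 1491 (array([ 560.4, -155.4]), array([116.3, 135.6]), 66.95)
0.062 1406 (array([ 560.4, -155.4]), array([116.3, 135.6]), 66.93)
bench z 0.0015
```

View pics/crop.png

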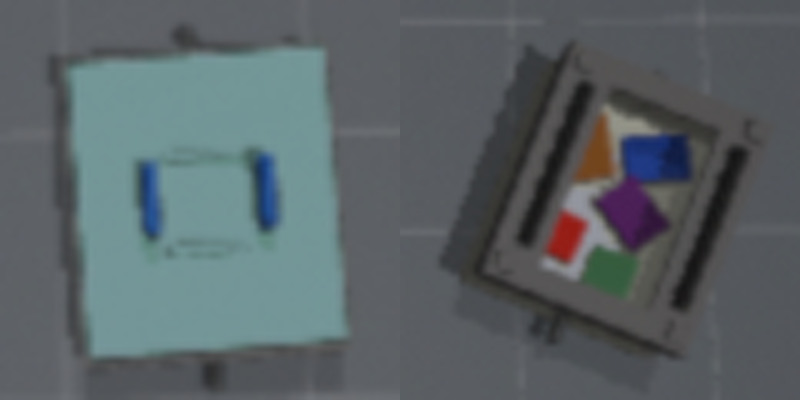

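The crop confirms the mint deck with blue tabs at (148,198) and (264,190), and the glass case with black seals on its two long sides. The heights, sizes and angles fit: deck top about 70 mm, cover yaw about 4°, case yaw about -23°. I'll move over the glass case for a wrist view.

```bash
python3 -m jog '[[[420,-369,-57,0,0,12,87],[420,-369,-57,0,0,12,87],[420,-369,-57,0,0,12,87],[420,-369,-57,0,0,12,87],[420,-369,-57,0,0,12,87],[420,-369,-57,0,0,12,87],[420,-369,-57,0,0,12,87],[420,-369,-57,0,0,12,87],[420,-369,-57,0,0,12,87],[420,-369,-57,0,0,12,87]]]'; python3 -c "
from h import *
s=ctrl.get_state();print(s['position'],s['tool_rot'],s['joint_positions'],s['time'])"
```

```text
time: 1.15
position: [0.4481, -0.205, 0.2442]
tool_rot: [3.139, 0.107, 0.0]
ft_force: [0.4, -1.1, -0.2]
grip_width: 0.998
grip_force: 0.0
[ 0.44812689 -0.20502363  0.24419782] [3.13908913e+00 1.07044024e-01 1.63949018e-04] [ 0.83012654 -0.02056094 -0.4453396   1.73626587 -0.00836928  1.4235163
 -1.11652792] 1.15
```

```bash
python3 -m jog '[[[18,-24,-3,0,0,0,87],[35,-48,-6,0,0,0,87],[35,-48,-6,0,0,0,87],[35,-48,-6,0,0,0,87]]]' >/dev/null
python3 - <<'E'
from h import *
s=ctrl.get_state();print(s['position'],s['tool_rot'])
d=grab('wrist','w1');print(ray(d,256,192)[0])
cv2.imwrite('pics/w1b.png',cv2.resize(d['image'][:,:,::-1],(800,600),interpolation=cv2.INTER_CUBIC))
E
```

```text
[ 0.479077   -0.15638461  0.24973745] [ 3.13926964e+00  1.09660559e-01 -1.02188041e-03]
[ 0.5622796  -0.15166769  0.44020494]
```

View pics/w1b.png

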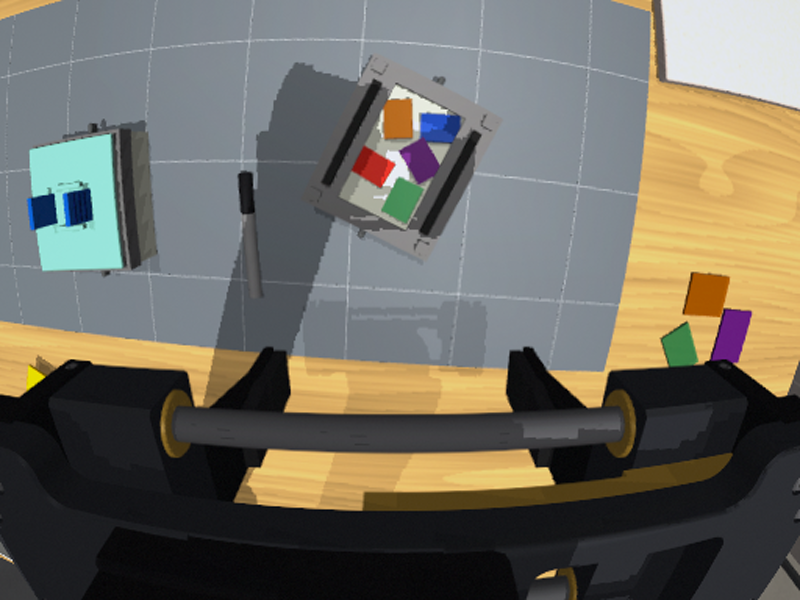

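The wrist view shows the glass case clearly, with collar corners at (372,55), (500,118), (425,262) and (308,200). The mint cover is at (72,205) and the marker at (250,235).

```bash
cat >> m.py <<'E'
def fcloud(d):
    f=192/np.tan(np.radians(d['fov_y'])/2)
    v,u=np.mgrid[:384,:512]; x,y=(u-d['cx'])/f,(v-d['cy'])/f; r=np.hypot(x,y)+1e-9
    k=np.tan(np.minimum(r,1.5))/r; D=d['depth']
    c=np.stack([x*k*D,y*k*D,D],-1)
    R=cv2.Rodrigues(np.array(d['rvec'],float))[0]
    return (c-np.array(d['tvec'],float).ravel())@R
E
python3 - <<'E'
from m import *
d=load('w1');P=fcloud(d);v,u=np.mgrid[:384,:512]
g=(v<175)&(u>185)&(u<330)&(P[...,2]>.05)&(P[...,2]<.1)
q=P[g];print(len(q),np.percentile(q[:,2],[5,25,50,75,95]).round(4),rect(q))
h,e=np.histogram(q[:,2],bins=np.arange(.05,.082,.001));print(list(zip(e.round(3),h)))
for lo,hi in((.060,.0685),(.0685,.08)):
    q2=q[(q[:,2]>lo)&(q[:,2]<hi)];print(lo,len(q2),rect(q2))
for p in[(372,55),(500,118),(425,262),(308,200)]:
    print(p,atz(d,p[0]*.64,p[1]*.64,.066,True).round(4))
b=(v<175)&(u>170)&(u<345)&(v>20)&(P[...,2]<.02);print('bench',np.median(P[b][:,2]))
hsv=cv2.cvtColor(d['image'],cv2.COLOR_RGB2HSV)
m=(hsv[...,0]>75)&(hsv[...,0]<100)&(hsv[...,1]>50)&(P[...,2]>.05)&(P[...,1]>0)
print('mint',m.sum(),np.median(P[m][:,2]),rect(P[m]))
E
```

```text
5706 [0.064  0.0649 0.0655 0.0666 0.0746] (array([ 560.4, -154.4]), array([116.6, 134.8]), 66.81)
[(np.float64(0.05), np.int64(0)), (np.float64(0.051), np.int64(0)), (np.float64(0.052), np.int64(0)), (np.float64(0.053), np.int64(0)), (np.float64(0.054), np.int64(0)), (np.float64(0.055), np.int64(0)), (np.float64(0.056), np.int64(0)), (np.float64(0.057), np.int64(0)), (np.float64(0.058), np.int64(0)), (np.float64(0.059), np.int64(5)), (np.float64(0.06), np.int64(12)), (np.float64(0.061), np.int64(21)), (np.float64(0.062), np.int64(29)), (np.float64(0.063), np.int64(251)), (np.float64(0.064), np.int64(1419)), (np.float64(0.065), np.int64(1999)), (np.float64(0.066), np.int64(699)), (np.float64(0.067), np.int64(85)), (np.float64(0.068), np.int64(102)), (np.float64(0.069), np.int64(132)), (np.float64(0.07), np.int64(50)), (np.float64(0.071), np.int64(13)), (np.float64(0.072), np.int64(65)), (np.float64(0.073), np.int64(294)), (np.float64(0.074), np.int64(382)), (np.float64(0.075), np.int64(134)), (np.float64(0.076), np.int64(14)), (np.float64(0.077), np.int64(0)), (np.float64(0.078), np.int64(0)), (np.float64(0.079), np.int64(0)), (np.float64(0.08), np.int64(0))]
0.06 4551 (array([ 560.4, -154.4]), array([116.6, 134.8]), 66.81)
0.0685 1150 (array([ 560.4, -154.1]), array([108.4, 126.5]), 67.03)
(372, 55) [ 0.6416 -0.1261  0.066 ]
(500, 118) [ 0.5991 -0.2315  0.066 ]
(425, 262) [ 0.4753 -0.1807  0.066 ]
(308, 200) [ 0.5209 -0.0817  0.066 ]
bench 0.00034373060602662243
mint 3776 0.06968141825893637 (array([513.4, 156.5]), array([128.8, 111.2]), 3.82)
```

```bash
python3 -m jog '[[[-4,-50,0,0,0,0,87],[-8,-100,0,0,0,0,87],[-12,-150,0,0,0,0,87],[-17,-200,0,0,0,0,87],[-21,-250,0,0,0,0,87],[-25,-295,0,0,0,0,87],[-27,-317,0,0,0,0,87],[-27,-317,0,0,0,0,87],[-27,-317,0,0,0,0,87]]]'
python3 - <<'E'
from m import *
s=ctrl.get_state();print(s['position'],s['tool_rot'])
d=grab('wrist','w2');print(ray(d,256,192)[0])
P=fcloud(d);v,u=np.mgrid[:384,:512]
hsv=cv2.cvtColor(d['image'],cv2.COLOR_RGB2HSV);H,S=hsv[...,0].astype(int),hsv[...,1]
m=(H>75)&(H<100)&(S>50)&(P[...,2]>.05)&(v<230)
m=cv2.morphologyEx(m.astype(np.uint8),cv2.MORPH_OPEN,np.ones((3,3)))>0
print('mint',m.sum(),np.median(P[m][:,2]),rect(P[m]))
b=(H>103)&(H<125)&(S>130)&(P[...,2]>.06)&(v<230)
n,l,st,ce=cv2.connectedComponentsWithStats(b.astype(np.uint8))
for i in range(1,n):
    if st[i,4]>20:
        q=P[l==i];t=q[q[:,2]>q[:,2].max()-.005];print('blue',st[i],ce[i].round(1),q[:,2].max(),rect(q),'top',rect(t))
cv2.imwrite('pics/w2b.png',cv2.resize(d['image'][:,:,::-1],(800,600),interpolation=cv2.INTER_CUBIC))
E
```

```text
time: 2.5
position: [0.4309, 0.156, 0.2498]
tool_rot: [3.139, 0.104, -0.0]
ft_force: [0.6, -0.4, -0.7]
grip_width: 1.002
grip_force: 0.0
[0.43088498 0.15595723 0.24975894] [ 3.13860508e+00  1.04283074e-01 -2.23014548e-04]
[0.51400989 0.16055407 0.44028034]
mint 8396 0.06963171972154347 (array([513.4, 157.8]), array([129.4, 112.4]), 3.99)
blue [232  86   7  27 155] [235.5  99.3] 0.10762975278613425 (array([512.1, 181.2]), array([29.2,  9.2]), 11.95) top (array([512.2, 181.3]), array([29.4,  5.5]), 2.67)
blue [274  87   8  26 174] [277.4  99. ] 0.4402803366111946 (array([518.3, 140.1]), array([32.6, 26.1]), 63.03) top (array([514. , 160.6]), array([0., 0.]), 0.0)
```

View pics/w2b.png

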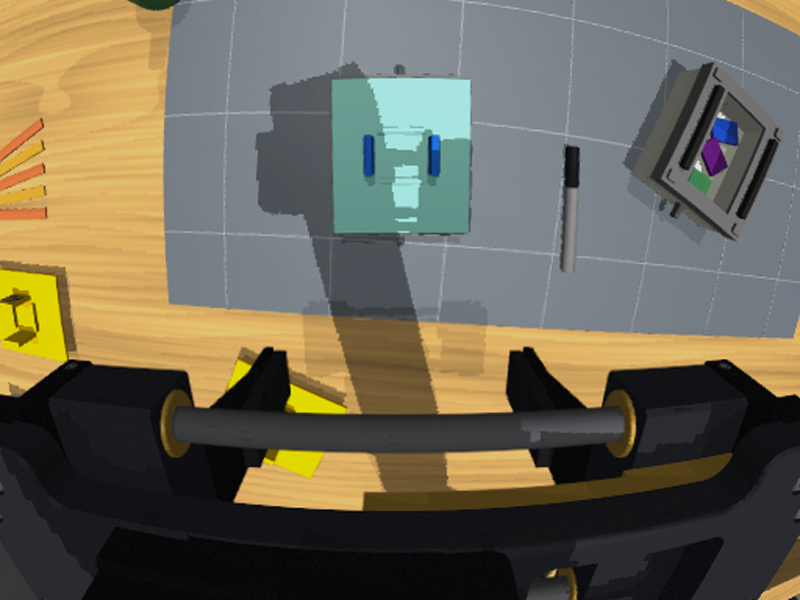

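The wrist view shows the deck corners at (332,79), (470,79), (470,233) and (332,233), and the tab tops at (369,155) and (434,155). The cover is therefore aligned with the tool to within about 0.2°. Its centre is about (513.5,157.6) and the deck top is at about 70 mm, as expected. I'll move over it next.

```bash
python3 -m jog '[[[40,2,0,0,0,0,87],[82,4,10,0,0,0,87],[82,4,55,0,0,0,87],[82,4,95,0,0,0,87],[82,4,120,0,0,0,87],[82,4,130,0,0,0,87],[82,4,130,0,0,0,87],[82,4,130,0,0,0,87]]]'
python3 - <<'E'
from m import *
d=load('w2')
for p in[(369,134),(369,177),(434,134),(434,177)]: print(p,atz(d,p[0]*.64,p[1]*.64,.1065,True).round(4))
for p in[(332,79),(470,79),(470,233),(332,233)]: print(p,atz(d,p[0]*.64,p[1]*.64,.0705,True).round(4))
E
```

```text
time: 3.35
position: [0.5139, 0.1587, 0.1211]
tool_rot: [3.14, 0.105, 0.003]
ft_force: [-0.3, -0.4, 0.5]
grip_width: 1.002
grip_force: 0.0
(369, 134) [0.5271 0.1812 0.1065]
(369, 177) [0.4963 0.1793 0.1065]
(434, 134) [0.5303 0.1354 0.1065]
(434, 177) [0.4994 0.1331 0.1065]
(332, 79) [0.5718 0.2153 0.0705]
(470, 79) [0.5793 0.1075 0.0705]
(470, 233) [0.455  0.0972 0.0705]
(332, 233) [0.4475 0.2089 0.0705]
```

```bash
python3 -m jog '[[[-0.5,1.4,15,0,0,0,75],[-0.5,1.4,35,0,0,0,68],[-0.5,1.4,45,0,0,0,64],[-0.5,1.4,46,0,0,0,64],[-0.5,1.4,46,0,0,0,64],[-0.5,1.4,46,0,0,0,64]]]' 10 ; python3 -m jog '[[[0,0,1,0,0,0,64],[0,0,2,0,0,0,64],[0,0,3,0,0,0,64],[0,0,3,0,0,0,64]]]'
```

```text
time: 3.95
position: [0.513, 0.1583, 0.0748]
tool_rot: [-3.14, -0.108, -0.002]
ft_force: [-0.1, 0.6, -0.1]
grip_width: 0.74
grip_force: 0.0
time: 4.35
position: [0.5122, 0.1579, 0.0709]
tool_rot: [3.14, 0.107, -0.0]
ft_force: [0.4, 0.6, -0.0]
grip_width: 0.735
grip_force: 0.0
```

```bash
python3 -m jog '[[[0.5,0.5,0.5,0,0,0,64],[0.5,0.5,0.5,0,0,0,64],[0.5,0.5,0.5,0,0,0,64]]]'; python3 -m jog '[[[0,0,0.5,0,0,0,62],[0,0,0.5,0,0,0,60],[0,0,0.5,0,0,0,60]]]'
```

```text
time: 4.65
position: [0.5128, 0.1575, 0.0704]
tool_rot: [3.14, 0.107, -0.0]
ft_force: [0.2, 0.8, 0.4]
grip_width: 0.732
grip_force: 0.0
time: 4.95
position: [0.5128, 0.1575, 0.0699]
tool_rot: [3.14, 0.108, -0.0]
ft_force: [-0.0, -0.1, -0.4]
grip_width: 0.693
grip_force: 0.0
```

```bash
python3 -m jog '[[[0,0,0.5,0,0,0,58],[0,0,0.5,0,0,0,57],[0,0,0.5,0,0,0,57]]]'; python3 -m jog '[[[0,0,0.5,0,0,0,57],[0,0,0.5,0,0,0,57]]]'
```

```text
time: 5.25
position: [0.5128, 0.1575, 0.0694]
tool_rot: [3.14, 0.107, -0.0]
ft_force: [0.4, 0.0, -0.9]
grip_width: 0.656
grip_force: 0.0
time: 5.45
position: [0.5127, 0.1575, 0.0689]
tool_rot: [3.14, 0.107, -0.0]
ft_force: [0.2, -0.1, 0.4]
grip_width: 0.656
grip_force: 0.0
```

```bash
python3 -m jog '[[[0,0,0.5,0,0,0,57],[0,0,0.5,0,0,0,57]]]'; python3 -m jog '[[[0,0,0.5,0,0,0,57],[0,0,0.5,0,0,0,57]]]'
```

```text
time: 5.65
position: [0.5127, 0.1575, 0.0683]
tool_rot: [3.14, 0.107, -0.0]
ft_force: [0.2, -0.7, -0.4]
grip_width: 0.656
grip_force: 0.0
time: 5.85
position: [0.5128, 0.1575, 0.0679]
tool_rot: [3.14, 0.107, -0.0]
ft_force: [0.5, -0.1, 0.7]
grip_width: 0.657
grip_force: 0.0
```

```bash
python3 -m jog '[[[0,0,0.5,0,0,0,57],[0,0,0.5,0,0,0,57]]]'; python3 -m jog '[[[0,0,0.5,0,0,0,57],[0,0,0.5,0,0,0,57]]]'
```

```text
time: 6.05
position: [0.5128, 0.1575, 0.0674]
tool_rot: [3.14, 0.107, -0.0]
ft_force: [-0.7, -0.0, 0.2]
grip_width: 0.653
grip_force: 0.0
time: 6.25
position: [0.5128, 0.1575, 0.0669]
tool_rot: [3.14, 0.107, -0.0]
ft_force: [0.7, -0.2, 0.2]
grip_width: 0.652
grip_force: 0.0
```

Run:
```python
from m import *
d=grab('scene','s1')
w=grab('wrist','w3')
a=cv2.resize(d['image'][165:255,195:285,::-1],(400,400),interpolation=cv2.INTER_CUBIC)
b=cv2.resize(w['image'][180:330,130:390,::-1],(400,400),interpolation=cv2.INTER_CUBIC)
cv2.imwrite('pics/s1c.png',np.hstack([a,b]))
```

```text
(no output)
```

View pics/s1c.png

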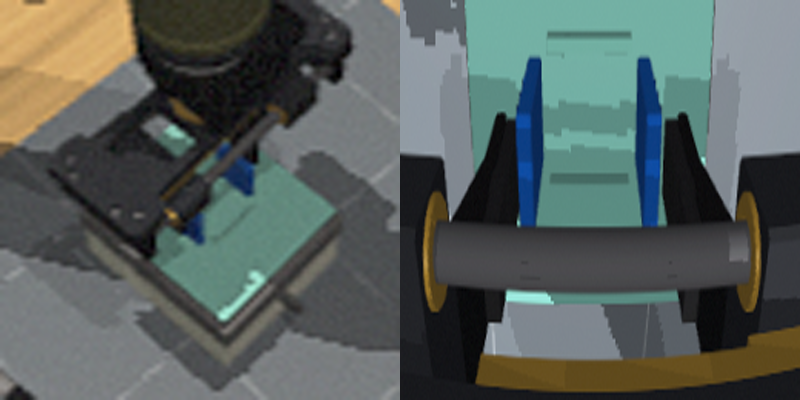

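The crops show both fingers just outside the blue tabs, with even gaps: the tabs are at (528,145) and (650,145), the fingertips at (505,118) and (683,118). There is no deck contact yet, so I'll go on down gently.

```bash
for i in 1 2; do :; done; python3 -m jog '[[[0,0,0.5,0,0,0,57],[0,0,1,0,0,0,57],[0,0,1,0,0,0,57]]]'; python3 -m jog '[[[0,0,0.5,0,0,0,57],[0,0,1,0,0,0,57],[0,0,1,0,0,0,57]]]'
```

```text
time: 6.65
position: [0.5127, 0.1575, 0.0658]
tool_rot: [3.14, 0.107, -0.0]
ft_force: [-0.7, 0.1, -0.2]
grip_width: 0.656
grip_force: 0.0
time: 6.95
position: [0.5127, 0.1575, 0.0649]
tool_rot: [3.14, 0.107, -0.0]
ft_force: [-0.7, 0.4, -0.4]
grip_width: 0.654
grip_force: 0.0
```

Run:
```python
from m import *
d=grab('wrist','w4')
P=fcloud(d)
for u0 in (196,200,203,310,313,316):
    print(u0,[(v,*(P[v,u0]*1000).round(0).astype(int)) for v in range(212,256,5)])
P3=fcloud(load('w3'));
for n,Q,dd in(('w3',P3,load('w3')),('w4',P,d)):
    hsv=cv2.cvtColor(dd['image'],cv2.COLOR_RGB2HSV);m=(hsv[...,0]>75)&(hsv[...,0]<100)&(hsv[...,1]>50)&(Q[...,2]>.05)&(Q[...,2]<.09)
    print(n,np.median(Q[m],0),np.percentile(Q[m][:,2],[10,90]))
    k=hsv[...,2]<35; k&=(Q[...,2]<.12)&(Q[...,2]>.03)&(abs(Q[...,0]-.513)<.05);q=Q[k];print('dark',len(q),np.percentile(q[:,2],[0,1,5]) )
```

```text
196 [(212, np.int64(519), np.int64(197), np.int64(70)), (217, np.int64(515), np.int64(197), np.int64(70)), (222, np.int64(522), np.int64(192), np.int64(93)), (227, np.int64(522), np.int64(191), np.int64(101)), (232, np.int64(520), np.int64(190), np.int64(104)), (237, np.int64(521), np.int64(189), np.int64(110)), (242, np.int64(521), np.int64(188), np.int64(117)), (247, np.int64(521), np.int64(187), np.int64(122)), (252, np.int64(521), np.int64(186), np.int64(128))]
200 [(212, np.int64(518), np.int64(194), np.int64(68)), (217, np.int64(515), np.int64(194), np.int64(69)), (222, np.int64(512), np.int64(194), np.int64(70)), (227, np.int64(520), np.int64(189), np.int64(96)), (232, np.int64(521), np.int64(188), np.int64(104)), (237, np.int64(521), np.int64(187), np.int64(110)), (242, np.int64(521), np.int64(186), np.int64(117)), (247, np.int64(519), np.int64(185), np.int64(119)), (252, np.int64(516), np.int64(186), np.int64(118))]
203 [(212, np.int64(519), np.int64(192), np.int64(70)), (217, np.int64(515), np.int64(192), np.int64(68)), (222, np.int64(512), np.int64(192), np.int64(70)), (22
[... 1229 characters left out ...]
, np.int64(126))]
316 [(212, np.int64(524), np.int64(115), np.int64(70)), (217, np.int64(520), np.int64(114), np.int64(69)), (222, np.int64(517), np.int64(114), np.int64(70)), (227, np.int64(527), np.int64(121), np.int64(100)), (232, np.int64(526), np.int64(123), np.int64(107)), (237, np.int64(527), np.int64(124), np.int64(114)), (242, np.int64(525), np.int64(124), np.int64(116)), (247, np.int64(525), np.int64(125), np.int64(122)), (252, np.int64(525), np.int64(126), np.int64(127))]
w3 [0.54060567 0.15857342 0.06966821] [0.06882688 0.07064674]
dark 916 [0.09552375 0.09642015 0.09799389]
w4 [0.5405631  0.15862878 0.06966399] [0.06881365 0.07063493]
dark 1015 [0.09331422 0.09470308 0.09634593]
```

Run:
```python
from m import *
for n,z in(('w1',.2497),('w2',.2498)):
    d=load(n);P=fcloud(d);k=(d['image'].max(-1)<45)&(P[...,2]>.12)
    v,u=np.mgrid[:384,:512]
    for lo,hi in((150,200),(320,370)):
        m=k&(u>lo)&(u<hi)&(v<300);i=np.argmin(np.where(m,P[...,2],9));q=P[m]
        print(n,np.unravel_index(i,m.shape),P.reshape(-1,3)[i].round(4),np.percentile(q[:,2],[1,3]).round(4))
```

```text
w1 (np.int64(225), np.int64(178)) [ 0.4852 -0.1103  0.2783] [0.2797 0.281 ]
w1 (np.int64(222), np.int64(337)) [ 0.4938 -0.2072  0.278 ] [0.2792 0.2812]
w2 (np.int64(225), np.int64(178)) [0.4371 0.2021 0.278 ] [0.2797 0.2813]
w2 (np.int64(222), np.int64(336)) [0.4453 0.1057 0.2778] [0.2795 0.2814]
```

```bash
python3 - <<'E'
from m import *
d=load('w4');P=fcloud(d)
for v in(255,262,270,276,285,292,300,310,320,340): print(v,[tuple((P[v,u]*1000).round(0).astype(int)) for u in(160,185,200,256,310,330,350)])
E
python3 -m jog '[[[0,0,2,0,0,0,58],[0,0,4,0,0,0,58],[0,0,6,0,0,0,58],[0,0,6,0,0,0,58]]]'; python3 -m jog '[[[0,0,2,0,0,0,58],[0,0,4,0,0,0,58],[0,0,5,0,0,0,58],[0,0,5,0,0,0,58]]]'
```

```text
255 [(np.int64(542), np.int64(192), np.int64(167)), (np.int64(522), np.int64(190), np.int64(133)), (np.int64(514), np.int64(186), np.int64(118)), (np.int64(492), np.int64(154), np.int64(76)), (np.int64(520), np.int64(128), np.int64(122)), (np.int64(527), np.int64(121), np.int64(133)), (np.int64(546), np.int64(125), np.int64(168))]
262 [(np.int64(544), np.int64(189), np.int64(176)), (np.int64(520), np.int64(190), np.int64(137)), (np.int64(511), np.int64(185), np.int64(120)), (np.int64(483), np.int64(153), np.int64(70)), (np.int64(516), np.int64(127), np.int64(123)), (np.int64(527), np.int64(123), np.int64(141)), (np.int64(548), np.int64(128), np.int64(175))]
270 [(np.int64(543), np.int64(188), np.int64(179)), (np.int64(544), np.int64(180), np.int64(178)), (np.int64(544), np.int64(175), np.int64(178)), (np.int64(545), np.int64(158), np.int64(178)), (np.int64(546), np.int64(141), np.int64(178)), (np.int64(547), np.int64(135), np.int64(179)), (np.int64(548), np.int64(129), np.int64(181))]
276 [(np.int64(543), np.int64(187), np.int64(182)), (np.int64(543), np.int64(180), np.int64(180)), (
[... 1794 characters left out ...]
.int64(539), np.int64(137), np.int64(193)), (np.int64(539), np.int64(130), np.int64(193))]
340 [(np.int64(536), np.int64(183), np.int64(202)), (np.int64(537), np.int64(176), np.int64(202)), (np.int64(538), np.int64(172), np.int64(202)), (np.int64(539), np.int64(158), np.int64(201)), (np.int64(539), np.int64(144), np.int64(201)), (np.int64(540), np.int64(139), np.int64(202)), (np.int64(541), np.int64(134), np.int64(203))]
time: 7.4
position: [0.5125, 0.1574, 0.0585]
tool_rot: [3.14, 0.107, -0.001]
ft_force: [-0.5, 0.6, 0.3]
grip_width: 0.668
grip_force: 0.0
time: 7.8
position: [0.5127, 0.1574, 0.0537]
tool_rot: [3.14, 0.107, -0.001]
ft_force: [0.0, 0.8, -0.6]
grip_width: 0.667
grip_force: 0.0
```

```bash
python3 -m jog '[[[0,0,2,0,0,0,58],[0,0,4,0,0,0,58],[0,0,6,0,0,0,58],[0,0,6,0,0,0,58]]]'; python3 -m jog '[[[0,0,0.5,0,0,0,58],[0,0,1,0,0,0,58],[0,0,1.5,0,0,0,58],[0,0,1.5,0,0,0,58]]]'
```

```text
time: 8.2
position: [0.5126, 0.1574, 0.0476]
tool_rot: [3.14, 0.107, -0.001]
ft_force: [-0.3, -0.4, 0.5]
grip_width: 0.669
grip_force: 0.0
time: 8.6
position: [0.5128, 0.1575, 0.0464]
tool_rot: [3.14, 0.107, -0.0]
ft_force: [0.2, 0.3, 0.5]
grip_width: 0.667
grip_force: 0.0
```

```bash
python3 -m jog '[[[0,0,0.5,0,0,0,58],[0,0,1,0,0,0,58],[0,0,1,0,0,0,58]]]'; python3 -m jog '[[[0,0,0.5,0,0,0,58],[0,0,1,0,0,0,58],[0,0,1,0,0,0,58]]]'
```

```text
time: 8.9
position: [0.5128, 0.1575, 0.0454]
tool_rot: [3.14, 0.107, -0.0]
ft_force: [0.2, -0.6, 0.4]
grip_width: 0.664
grip_force: 0.0
time: 9.2
position: [0.5128, 0.1575, 0.0444]
tool_rot: [3.14, 0.107, -0.0]
ft_force: [0.1, 0.5, 0.7]
grip_width: 0.668
grip_force: 0.0
```

```bash
python3 -m jog '[[[0,0,0.5,0,0,0,58],[0,0,1,0,0,0,58],[0,0,1,0,0,0,58]]]'; python3 -m jog '[[[0,0,0.5,0,0,0,58],[0,0,0.5,0,0,0,58]]]'
```

```text
time: 9.5
position: [0.5127, 0.1575, 0.0433]
tool_rot: [3.14, 0.107, -0.0]
ft_force: [-0.1, 0.2, 0.4]
grip_width: 0.666
grip_force: 0.0
time: 9.7
position: [0.5128, 0.1575, 0.0429]
tool_rot: [3.14, 0.107, -0.0]
ft_force: [0.6, -0.2, -0.6]
grip_width: 0.668
grip_force: 0.0
```

Run:
```python
from m import *
d=grab('wrist','w5');P=fcloud(d)
k=(d['image'].max(-1)<45)&(P[...,2]>.06)&(P[...,2]<.11)&(abs(P[...,0]-.52)<.02);v,u=np.mgrid[:384,:512]
for lo,hi in((150,215),(300,370)):
    m=k&(u>lo)&(u<hi);q=P[m];print(len(q),np.percentile(q[:,2],[0,1,3]).round(4))
print(ctrl.get_state()['position'])
```

```text
560 [0.0696 0.0727 0.0742]
739 [0.0708 0.0726 0.0739]
[0.51278263 0.15748996 0.04289794]
```

```bash
python3 -m jog '[[[0,0,0.5,0,0,0,58],[0,0,0.5,0,0,0,58]]]'; python3 -m jog '[[[0,0,0.5,0,0,0,58],[0,0,0.5,0,0,0,58]]]';python3 -m jog '[[[0,0,0.5,0,0,0,58],[0,0,0.5,0,0,0,58]]]'
```

```text
time: 9.95
position: [0.5128, 0.1575, 0.0424]
tool_rot: [3.14, 0.107, -0.0]
ft_force: [0.1, 0.5, -0.1]
grip_width: 0.666
grip_force: 0.0
time: 10.15
position: [0.5128, 0.1575, 0.0419]
tool_rot: [3.14, 0.107, -0.0]
ft_force: [0.3, -0.4, -0.2]
grip_width: 0.664
grip_force: 0.0
time: 10.35
position: [0.5128, 0.1575, 0.0417]
tool_rot: [3.139, 0.107, 0.0]
ft_force: [-1.0, -0.9, 2.9]
grip_width: 0.666
grip_force: 1.4
```

Contact at last: the deck reads 41.8, so the reported TCP sits about 28.7 mm below the true fingertips. The wrist depth agrees. I'll back off slightly and squeeze.

```bash
python3 -m jog '[[[0,0,-1,0,0,0,55],[0,0,-1,0,0,0,52],[0,0,-1,0,0,0,51],[0,0,-1,0,0,0,51]]]' 12
```

```text
time: 10.75
position: [0.5128, 0.1578, 0.0424]
tool_rot: [-3.139, -0.108, -0.0]
ft_force: [-0.4, 1.5, 0.6]
grip_width: 0.593
grip_force: 3.9
```

```bash
python3 -m jog '[[[0,-0.4,0,0,0,0,50],[0,-0.8,0,0,0,0,48],[0,-0.8,0,0,0,0,48]]]' 12;  python3 -m jog '[[[0,0,0,0,0,0,46],[0,0,0,0,0,0,45],[0,0,0,0,0,0,45]]]'
```

```text
time: 11.05
position: [0.5128, 0.1578, 0.0424]
tool_rot: [3.139, 0.107, -0.0]
ft_force: [-0.7, -0.1, 0.8]
grip_width: 0.556
grip_force: 5.8
time: 11.35
position: [0.5128, 0.1581, 0.0425]
tool_rot: [3.139, 0.107, -0.0]
ft_force: [-1.1, 0.0, 2.9]
grip_width: 0.52
grip_force: 6.7
```

```bash
python3 -m jog '[[[0,0,0,0,0,0,43],[0,0,0,0,0,0,41],[0,0,0,0,0,0,40],[0,0,0,0,0,0,40]]]' 20
```

```text
time: 11.75
position: [0.5128, 0.1587, 0.0426]
tool_rot: [-3.139, -0.108, -0.0]
ft_force: [-2.0, 1.2, 3.2]
grip_width: 0.48
grip_force: 20.0
```

```bash
python3 -m jog '[[[0,0,-1,0,0,0,40],[0,0,-2,0,0,0,40],[0,0,-3,0,0,0,40],[0,0,-4,0,0,0,40],[0,0,-4,0,0,0,40]]]' 20
```

```text
time: 12.25
position: [0.5126, 0.1576, 0.0461]
tool_rot: [3.139, 0.107, -0.001]
ft_force: [0.1, -0.0, -0.2]
grip_width: 0.475
grip_force: 20.0
```

```bash
python3 -m jog '[[[0,0,-2,0,0,0,40],[0,0,-4,0,0,0,40],[0,0,-7,0,0,0,40],[0,0,-10,0,0,0,40],[0,0,-10,0,0,0,40]]]' 20;python3 -m jog '[[[0,0,-4,0,0,0,40],[0,0,-10,0,0,0,40],[0,0,-20,0,0,0,40],[0,0,-40,0,0,0,40],[0,0,-60,0,0,0,40],[0,0,-75,0,0,0,40],[0,0,-80,0,0,0,40],[0,0,-80,0,0,0,40]]]' 20
```

```text
time: 12.75
position: [0.5132, 0.1584, 0.057]
tool_rot: [3.14, 0.107, 0.001]
ft_force: [0.9, -0.0, -1.6]
grip_width: 0.474
grip_force: 20.0
time: 13.55
position: [0.5133, 0.1584, 0.1372]
tool_rot: [3.14, 0.107, 0.002]
ft_force: [0.5, 1.2, -2.8]
grip_width: 0.476
grip_force: 20.0
```

```bash
python3 -m jog '[[[3,40,0,0,0,3,40],[7,85,0,0,0,7,40],[11,133,0,0,0,11,40],[15,180,0,0,0,15,40],[19,228,0,0,0,19,40],[22,275,0,0,0,23,40],[25,305,0,0,0,26,40],[25.5,315,0,0,0,27,40],[25.5,315,0,0,0,27,40],[25.5,315,0,0,0,27,40]]]' 20
python3 - <<'E'
from m import *
d=grab('wrist','w6');P=fcloud(d);s=ctrl.get_state();print(s['position'],s['tool_rot'])
hsv=cv2.cvtColor(d['image'],cv2.COLOR_RGB2HSV);m=(hsv[...,0]>75)&(hsv[...,0]<100)&(hsv[...,1]>50)&(P[...,2]>.13)&(P[...,2]<.18)
print('mint',m.sum(),np.median(P[m],0),np.percentile(P[m][:,2],[10,90]),rect(P[m]))
t=grab('top','t1');Q=cloud(t);hsv=cv2.cvtColor(t['image'],cv2.COLOR_RGB2HSV);m=(hsv[...,0]>75)&(hsv[...,0]<100)&(hsv[...,1]>50)&(Q[...,2]>.12)&(Q[...,2]<.19)
print('mint top',m.sum(),rect(Q[m]))
cv2.imwrite('pics/w6b.png',np.vstack([cv2.resize(d['image'][:,:,::-1],(800,600),interpolation=cv2.INTER_CUBIC)]))
E
```

```text
time: 14.55
position: [0.5597, -0.1514, 0.136]
tool_rot: [-3.077, 0.623, 0.002]
ft_force: [-0.4, 0.6, -2.4]
grip_width: 0.477
grip_force: 20.0
[ 0.55982916 -0.15097378  0.13624799] [-3.07798308e+00  6.21664538e-01  1.17798768e-03]
mint 21960 [ 0.58688167 -0.15876036  0.16302759] [0.1622138  0.16391075] (array([ 560.6, -152.7]), array([110.1, 127. ]), 67.22)
mint top 955 (array([ 532.2, -139.5]), array([109.9,  66.3]), 66.79)
```

View pics/w6b.png

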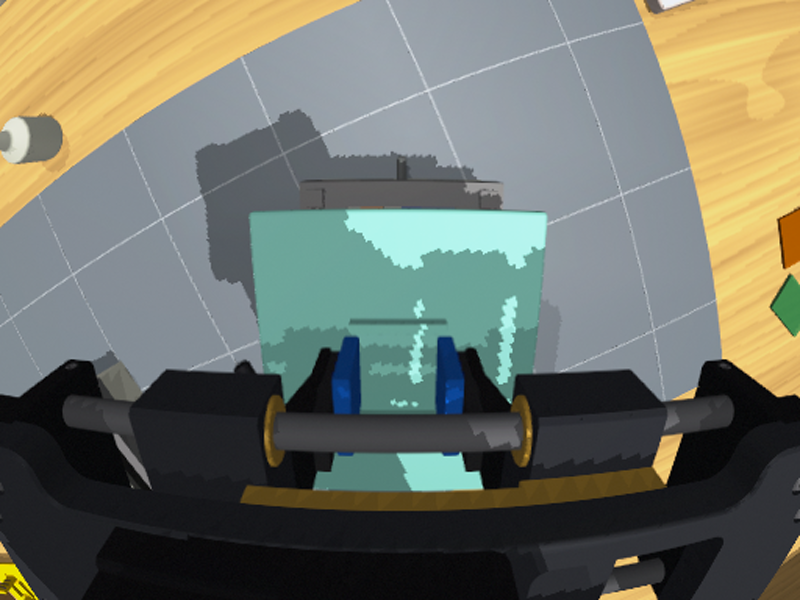

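The view shows the cover held square, with its far edge corners at (250,212) and (546,212). The glass case's far edge shows beyond it at (300,181) to (503,181), nearly centred. I'll work out the offsets from this one camera.

Run:
```python
from m import *
d=load('w6');P=fcloud(d)
psi=np.radians(-22.85);X=np.array([np.cos(psi),np.sin(psi)]);Y=np.array([np.sin(psi),-np.cos(psi)])
T=np.array([.5598,-.1510])
def loc(p): return (np.array([(p[:2]-T)@X,(p[:2]-T)@Y])*1000).round(1)
for n,z,pts in(('cover',.163,[(250,212),(546,212)]),('case',.0655,[(300,181),(503,181)])):
    for p in pts: print(n,loc(atz(d,p[0]*.64,p[1]*.64,z,True)))
q=P[(P[...,2]>.062)&(P[...,2]<.068)]; q=q[np.linalg.norm(q[:,:2]-[.56,-.154],axis=1)<.1]
L=np.array([loc(p) for p in q]);print(len(L),L[:,0].max(),np.percentile(L[L[:,0]>55],[1,99],axis=0))
print('case centre w1',loc(np.array([.5604,-.1544])),'t0',loc(np.array([.5590,-.1536])),'s0',loc(np.array([.5604,-.1554])))
print('tabs', [ (px,loc(atz(d,px[0]*.64,px[1]*.64,.199,True))) for px in((345,338),(452,338))])
print(ctrl.get_state()['position'],ctrl.get_state()['tool_rot'])
```

```text
cover [ 64.4 -52.5]
cover [64.3 55.5]
case [ 69.5 -53.9]
case [69.6 60.9]
2000 69.4 [[ 55.1   -53.581]
 [ 69.2    60.081]]
case centre w1 [1.9 2.9] t0 [0.3 2.7] s0 [2.3 3.8]
tabs [((345, 338), array([ 30.5, -14.3])), ((452, 338), array([30.5, 17.6]))]
[ 0.55993425 -0.15114199  0.13647966] [-3.07850378e+00  6.21600715e-01  4.33056732e-04]
```

```bash
python3 -m jog '[[[0.7,1.8,5,0,0,0.2,40],[0.7,1.8,20,0,0,0.2,40],[0.7,1.8,40,0,0,0.2,40],[0.7,1.8,55,0,0,0.2,40],[0.7,1.8,62,0,0,0.2,40],[0.7,1.8,63,0,0,0.2,40],[0.7,1.8,63,0,0,0.2,40],[0.7,1.8,63,0,0,0.2,40]]]' 20
python3 - <<'E'
from m import *
for n in('scene',):
    d=grab(n,'s2');P=cloud(d)
d=grab('wrist','w7')
a=cv2.resize(load('s2')['image'][245:345,115:225,::-1],(440,400),interpolation=cv2.INTER_CUBIC)
b=cv2.resize(d['image'][90:240,130:390,::-1],(360,400),interpolation=cv2.INTER_CUBIC)
cv2.imwrite('pics/c7.png',np.hstack([a,b]))
s=ctrl.get_state();T=s['position'][:2];r=s['tool_rot'];print(s['position'],r)
psi=2*np.arctan2(r[1],r[0]);X=np.array([np.cos(psi),np.sin(psi)]);Y=np.array([np.sin(psi),-np.cos(psi)]);print(np.degrees(psi))
print('case centre w1',((np.array([.5604,-.1544])-T)@X).round(4),((np.array([.5604,-.1544])-T)@Y).round(4))
E
```

```text
time: 15.45
position: [0.5604, -0.1563, 0.0743]
tool_rot: [3.077, -0.634, 0.002]
ft_force: [-0.2, -0.5, -0.9]
grip_width: 0.476
grip_force: 20.0
[ 0.56028054 -0.15632783  0.07427805] [ 3.07662311e+00 -6.33943379e-01  2.31589461e-03]
-23.285882459745697
case centre w1 -0.0007 -0.0018
```

View pics/c7.png

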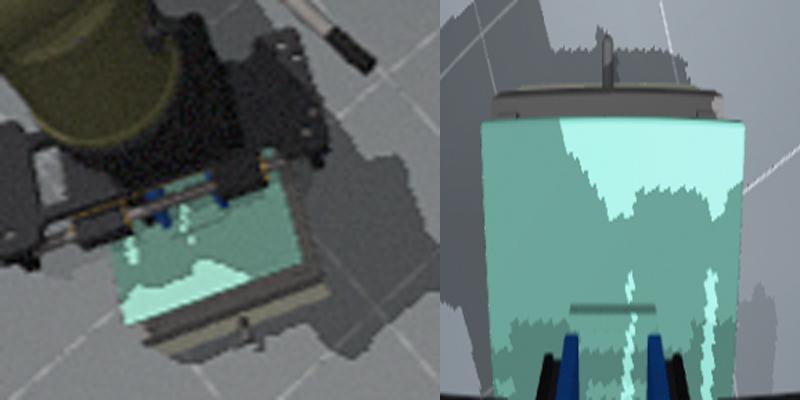

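The crop shows the cover's far edge at (481,122) to (745,124) and the case's far edge at (497,95) to (722,95). It is near centred, but the arm had settled further than it was commanded. I'll compute again.

```bash
cat > rel.py <<'E'
from m import *
import sys
def rel(tag,zr):
    d=load(tag);P=fcloud(d);s=ctrl.get_state();T=s['position'][:2];r=s['tool_rot']
    psi=2*np.arctan2(r[1],r[0]);A=np.array([[np.cos(psi),np.sin(psi)],[np.sin(psi),-np.cos(psi)]])
    loc=lambda q:((q[...,:2]-T)@A.T)*1000
    hsv=cv2.cvtColor(d['image'],cv2.COLOR_RGB2HSV);L=loc(P)
    near=(np.abs(L[...,0])<90)&(np.abs(L[...,1])<75)
    m=near&(hsv[...,0]>75)&(hsv[...,0]<100)&(hsv[...,1]>50)&(P[...,2]>.07)
    zc=np.median(P[m][:,2]);c=L[m&(abs(P[...,2]-zc)<.004)]
    g=near&(hsv[...,1]<60)&(abs(P[...,2]-zr)<.004)&(L[...,0]>50);k=L[g]
    print('psi',np.degrees(psi).round(2),s['position'].round(4),'deck z',zc)
    for n,q in(('cover',c),('case',k)):
        q=q[q[:,0]>50];b=[]
        for lo in np.arange(50,72,2):
            w=q[(q[:,0]>lo)&(q[:,0]<lo+2)][:,1]
            if len(w)>15:b.append((lo,w.min().round(1),w.max().round(1),((w.min()+w.max())/2).round(2)))
        print(n,'xmax',np.percentile(q[:,0],99.5).round(1),[tuple(map(float,t)) for t in b])
    for n,q in(('cover',c),):print(n,rect(q/1000))
    return d
E
python3 - <<'E'
from rel import *
rel('w7',.0655)
d=load('w7');s=ctrl.get_state();T=s['position'][:2];psi=np.radians(-23.29);A=np.array([[np.cos(psi),np.sin(psi)],[np.sin(psi),-np.cos(psi)]])
for n,z,pts in(('cover',.1,[(481,122),(745,124)]),('case',.0655,[(497,95),(722,95)])):
    for x,y in pts: print(n,(A@(atz(d,130+(x-440)*260/360,90+y*.375,z,True)[:2]-T)*1000).round(1))
E
```

```text
psi -23.29 [ 0.5603 -0.1563  0.0743] deck z 0.10140314683322153
cover xmax 64.6 [(50.0, -53.5, 55.2, 0.82), (52.0, -53.3, 55.0, 0.86), (54.0, -53.3, 55.8, 1.24), (56.0, -53.7, 55.5, 0.89), (58.0, -53.7, 55.5, 0.92), (60.0, -53.8, 55.1, 0.68), (62.0, -53.8, 55.0, 0.59), (64.0, -53.0, 53.3, 0.12)]
case xmax 66.5 [(60.0, -59.7, 55.7, -2.03), (62.0, -59.8, 55.8, -1.98), (64.0, -60.1, 56.2, -1.96), (66.0, -57.9, 55.1, -1.44)]
cover (array([1.4, 0.7]), array([126.7, 110. ]), 0.08)
cover [ 64.  -53.7]
cover [63.6 56. ]
case [ 66.7 -56.3]
case [66.6 55. ]
```

```bash
python3 -m jog '[[[-1,-1.2,0,0,0,0,40],[-2.1,-2.5,0,0,0,0,40],[-2.1,-2.5,0,0,0,0,40],[-2.1,-2.5,0,0,0,0,40]]]' 20
python3 - <<'E'
from rel import *
grab('wrist','w8');rel('w8',.0655)
E
```

```text
time: 15.95
position: [0.5587, -0.153, 0.0735]
tool_rot: [3.077, -0.634, 0.0]
ft_force: [0.3, -0.4, -2.6]
grip_width: 0.477
grip_force: 20.0
psi -23.28 [ 0.5587 -0.1531  0.0735] deck z 0.10054870627746552
cover xmax 64.5 [(50.0, -53.5, 55.4, 0.97), (52.0, -53.5, 54.9, 0.71), (54.0, -53.5, 55.8, 1.14), (56.0, -53.8, 55.3, 0.72), (58.0, -53.6, 55.2, 0.83), (60.0, -54.2, 55.0, 0.42), (62.0, -54.1, 55.0, 0.44), (64.0, -52.2, 53.1, 0.48)]
case xmax 69.2 [(60.0, -57.4, 58.2, 0.42), (62.0, -58.1, 58.1, 0.03), (64.0, -57.1, 58.2, 0.51), (66.0, -57.2, 57.9, 0.37), (68.0, -56.7, 57.9, 0.6)]
cover (array([1.3, 0.7]), array([126.6, 110.1]), 0.03)
```

```bash
python3 -m jog '[[[0.5,0,3,0,0,0,40],[0.5,0,6,0,0,0,40],[0.5,0,9,0,0,0,40],[0.5,0,9,0,0,0,40]]]' 20; python3 -m jog '[[[0,0,1,0,0,0,40],[0,0,2,0,0,0,40],[0,0,3,0,0,0,40],[0,0,3,0,0,0,40]]]' 20;python3 -m jog '[[[0,0,1,0,0,0,40],[0,0,2,0,0,0,40],[0,0,2,0,0,0,40]]]' 20
```

```text
time: 16.4
position: [0.5586, -0.1531, 0.0637]
tool_rot: [-3.077, 0.634, 0.002]
ft_force: [-0.2, -0.0, -1.2]
grip_width: 0.475
grip_force: 20.0
time: 16.8
position: [0.5591, -0.1532, 0.0613]
tool_rot: [3.077, -0.634, -0.0]
ft_force: [1.0, -1.0, -2.9]
grip_width: 0.477
grip_force: 20.0
time: 17.1
position: [0.559, -0.1532, 0.0593]
tool_rot: [3.077, -0.634, -0.0]
ft_force: [0.9, 0.3, -2.4]
grip_width: 0.475
grip_force: 20.0
```

```bash
python3 -m jog '[[[0,0,1,0,0,0,40],[0,0,2,0,0,0,40],[0,0,3,0,0,0,40],[0,0,4,0,0,0,40],[0,0,4,0,0,0,40]]]' 20; python3 -m jog '[[[0,0,1,0,0,0,40],[0,0,2,0,0,0,40],[0,0,2,0,0,0,40]]]' 20;python3 -m jog '[[[0,0,1,0,0,0,40],[0,0,1.5,0,0,0,40],[0,0,1.5,0,0,0,40]]]' 20
```

```text
time: 17.6
position: [0.559, -0.1532, 0.0553]
tool_rot: [3.077, -0.634, -0.0]
ft_force: [-0.3, 0.1, -1.4]
grip_width: 0.479
grip_force: 20.0
time: 17.9
position: [0.559, -0.1532, 0.0533]
tool_rot: [3.077, -0.634, -0.001]
ft_force: [0.8, 0.4, -2.0]
grip_width: 0.475
grip_force: 20.0
time: 18.2
position: [0.5593, -0.1532, 0.0522]
tool_rot: [3.077, -0.634, 0.0]
ft_force: [-0.5, 0.4, 0.1]
grip_width: 0.48
grip_force: 20.0
```

```bash
python3 -m jog '[[[0,0,0.5,0,0,0,40],[0,0,1,0,0,0,40],[0,0,1,0,0,0,40]]]' 20;python3 -m jog '[[[0,0,0.5,0,0,0,40],[0,0,1,0,0,0,40],[0,0,1,0,0,0,40]]]' 20
```

```text
time: 18.5
position: [0.5593, -0.1532, 0.0511]
tool_rot: [3.077, -0.634, 0.0]
ft_force: [-0.7, 0.0, 1.7]
grip_width: 0.473
grip_force: 20.0
time: 18.8
position: [0.5593, -0.1532, 0.0501]
tool_rot: [3.077, -0.634, 0.0]
ft_force: [-1.1, -1.4, 1.3]
grip_width: 0.474
grip_force: 20.0
```

```bash
python3 -m jog '[[[0,0,0.5,0,0,0,40],[0,0,1,0,0,0,40],[0,0,1,0,0,0,40]]]' 20;python3 -m jog '[[[0,0,0.5,0,0,0,40],[0,0,1,0,0,0,40],[0,0,1,0,0,0,40]]]' 20;python3 -m jog '[[[0,0,0.5,0,0,0,40],[0,0,0.5,0,0,0,40]]]' 20
```

```text
time: 19.1
position: [0.5593, -0.1532, 0.0491]
tool_rot: [3.077, -0.634, 0.0]
ft_force: [-1.3, 1.1, 2.9]
grip_width: 0.479
grip_force: 20.0
time: 19.4
position: [0.5593, -0.1533, 0.0481]
tool_rot: [3.077, -0.634, 0.0]
ft_force: [-1.5, 1.0, 3.9]
grip_width: 0.481
grip_force: 20.0
time: 19.6
position: [0.5593, -0.1533, 0.0475]
tool_rot: [3.077, -0.634, 0.0]
ft_force: [-1.9, 0.1, 4.2]
grip_width: 0.48
grip_force: 20.0
```

```bash
python3 -m jog '[[[0,0,0.5,0,0,0,40],[0,0,0.5,0,0,0,40]]]' 20;python3 -m jog '[[[0,0,0.5,0,0,0,40],[0,0,0.5,0,0,0,40]]]' 20
```

```text
time: 19.8
position: [0.5593, -0.1533, 0.0472]
tool_rot: [3.077, -0.634, 0.0]
ft_force: [-1.2, 0.4, 5.5]
grip_width: 0.477
grip_force: 20.0
time: 20.0
position: [0.5593, -0.1533, 0.0471]
tool_rot: [3.077, -0.634, 0.0]
ft_force: [-2.6, 0.4, 9.0]
grip_width: 0.477
grip_force: 20.0
```

```bash
python3 -m jog '[[[0,0,0.5,0,0,0,40],[0,0,0.5,0,0,0,40],[0,0,0.5,0,0,0,40]]]' 8
```

```text
time: 20.3
position: [0.5594, -0.1533, 0.047]
tool_rot: [3.076, -0.634, 0.0]
ft_force: [-2.8, 1.4, 10.9]
grip_width: 0.483
grip_force: 8.0
```

```bash
python3 -m jog '[[[0,0,0,0,0,0,43],[0,0,0,0,0,0,44.5],[0,0,0,0,0,0,44.5]]]' 8; python3 -m jog '[[[0,0,0.5,0,0,0,44.5],[0,0,0.5,0,0,0,44.5]]]' 8
```

```text
time: 20.6
position: [0.5595, -0.153, 0.047]
tool_rot: [3.077, -0.634, 0.001]
ft_force: [-3.2, 0.6, 10.3]
grip_width: 0.511
grip_force: 6.5
time: 20.8
position: [0.5597, -0.1532, 0.0465]
tool_rot: [3.077, -0.634, 0.002]
ft_force: [-3.1, -0.1, 9.8]
grip_width: 0.511
grip_force: 6.4
```

```bash
python3 -m jog '[[[0,0,0.5,0,0,0,44.5],[0,0,0.5,0,0,0,44.5]]]' 8; python3 -m jog '[[[0,0,0.5,0,0,0,44.5],[0,0,0.5,0,0,0,44.5]]]' 8
```

```text
time: 21.0
position: [0.5598, -0.1532, 0.0464]
tool_rot: [3.077, -0.633, 0.002]
ft_force: [-3.6, 1.3, 11.8]
grip_width: 0.513
grip_force: 7.7
time: 21.2
position: [0.5598, -0.1532, 0.0463]
tool_rot: [3.076, -0.633, 0.002]
ft_force: [-4.8, 1.4, 14.9]
grip_width: 0.511
grip_force: 8.7
```

```bash
python3 -m jog '[[[0,0,0,0,0,0,47],[0,0,0,0,0,0,50],[0,0,0,0,0,0,53],[0,0,0,0,0,0,56],[0,0,0,0,0,0,58],[0,0,0,0,0,0,58]]]' 8
```

```text
time: 21.8
position: [0.5582, -0.1572, 0.0463]
tool_rot: [3.071, -0.636, -0.001]
ft_force: [-8.8, -5.8, 16.8]
grip_width: 0.658
grip_force: 9.9
```

One finger is sticking by friction on the deck, so the hand shifts sideways as it opens. The other tab is fully out and the stuck one is past the 4 mm mark, so I can relax the push gradually.

```bash
python3 -m jog '[[[0,0,-0.4,0,0,0,58],[0,0,-0.8,0,0,0,58],[0,0,-0.8,0,0,0,58]]]' 8;python3 -m jog '[[[0,0,-0.4,0,0,0,58],[0,0,-0.8,0,0,0,58],[0,0,-0.8,0,0,0,58]]]' 8
```

```text
time: 22.1
position: [0.5588, -0.1558, 0.0464]
tool_rot: [3.073, -0.635, 0.0]
ft_force: [-5.2, -3.3, 10.9]
grip_width: 0.666
grip_force: 7.0
time: 22.4
position: [0.559, -0.1552, 0.0464]
tool_rot: [3.074, -0.635, 0.001]
ft_force: [-1.9, -3.1, 6.6]
grip_width: 0.671
grip_force: 4.0
```

```bash
python3 -m jog '[[[0,0,-0.5,0,0,0,60],[0,0,-1,0,0,0,61],[0,0,-1.5,0,0,0,61],[0,0,-1.5,0,0,0,61]]]' 8;python3 -m jog '[[[0,0,-1,0,0,0,61],[0,0,-2,0,0,0,61],[0,0,-3,0,0,0,61],[0,0,-3,0,0,0,61]]]' 8
python3 - <<'E'
from m import *
d=grab('wrist','w9')
P=fcloud(d);hsv=cv2.cvtColor(d['image'],cv2.COLOR_RGB2HSV);m=(hsv[...,0]>75)&(hsv[...,0]<100)&(hsv[...,1]>50)&(P[...,2]>.065)&(P[...,2]<.09)
print('mint',m.sum(),np.percentile(P[m][:,2],[10,50,90]),rect(P[m]))
cv2.imwrite('pics/c9.png',cv2.resize(d['image'][90:330,120:400,::-1],(700,600),interpolation=cv2.INTER_CUBIC))
E
```

```text
time: 22.8
position: [0.5594, -0.1536, 0.0476]
tool_rot: [3.077, -0.634, 0.001]
ft_force: [0.2, -2.1, 3.4]
grip_width: 0.696
grip_force: 1.8
time: 23.2
position: [0.5591, -0.1524, 0.0503]
tool_rot: [-3.077, 0.633, 0.001]
ft_force: [-0.4, 0.1, 0.2]
grip_width: 0.699
grip_force: 0.0
mint 22627 [0.07501338 0.0758283  0.07671412] (array([ 561. , -153.2]), array([112.9, 126.1]), 66.8)
```

View pics/c9.png

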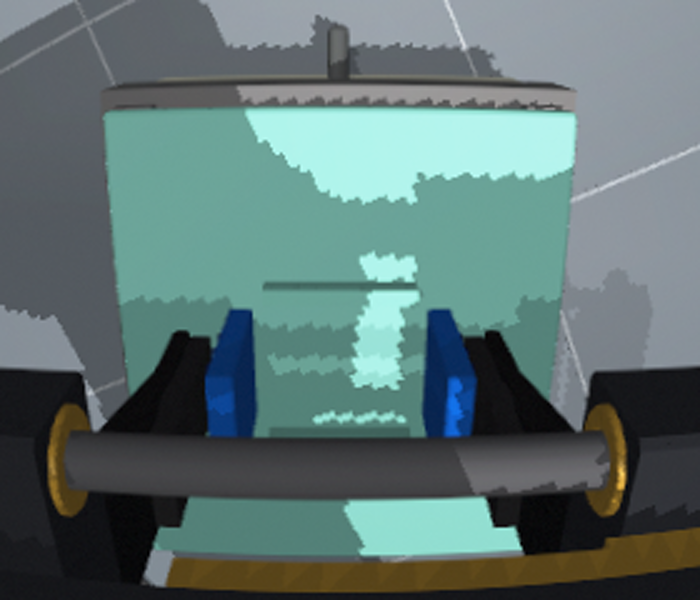

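The crop shows the cover seated on the collar, with tabs at (232,370) and (450,370) standing free between the fingers. The deck measures 75.8 mm, which matches locked (about 76) and not proud (about 79). I'll retreat straight up and check once more.

```bash
python3 -m jog '[[[0,0,-3,0,0,0,68],[0,0,-12,0,0,0,72],[0,0,-30,0,0,0,72],[0,0,-60,0,0,0,72],[0,0,-95,0,0,0,72],[0,0,-120,0,0,0,72],[0,0,-130,0,0,0,72],[0,0,-130,0,0,0,72]]]'; python3 -m jog '[[[-40,0,0,0,0,0,80],[-75,0,0,0,0,0,80],[-85,0,0,0,0,0,80],[-85,0,0,0,0,0,80]]]'
python3 - <<'E'
from m import *
d=grab('wrist','wa')
P=fcloud(d);hsv=cv2.cvtColor(d['image'],cv2.COLOR_RGB2HSV);H,S=hsv[...,0].astype(int),hsv[...,1]
m=(H>75)&(H<100)&(S>50)&(P[...,2]>.065)&(P[...,2]<.09)
q=P[m];print('mint',m.sum(),np.percentile(q[:,2],[10,50,90]),rect(q))
A=np.c_[q[:,:2]-q[:,:2].mean(0),np.ones(len(q))];print('plane',np.linalg.lstsq(A,q[:,2],rcond=None)[0])
b=(H>103)&(H<125)&(S>130)&(P[...,2]>.09)&(P[...,2]<.13)
n,l,st,ce=cv2.connectedComponentsWithStats(b.astype(np.uint8));C=[]
for i in range(1,n):
    if st[i,4]>20: t=P[l==i];t=t[t[:,2]>t[:,2].max()-.006];print('tab',st[i,4],t.mean(0),rect(t));C.append(t.mean(0))
if len(C)==2: print('dist',np.linalg.norm((C[0]-C[1])[:2]))
a=grab('scene','sa');cv2.imwrite('pics/fin.png',np.hstack([cv2.resize(d['image'][:,:,::-1],(400,300)),cv2.resize(a['image'][:,:,::-1],(400,300))]))
E
```

```text
time: 24.05
position: [0.5602, -0.1534, 0.1823]
tool_rot: [3.076, -0.634, 0.005]
ft_force: [0.2, 0.4, 0.4]
grip_width: 0.828
grip_force: 0.0
time: 24.45
position: [0.4795, -0.1195, 0.1795]
tool_rot: [3.076, -0.634, -0.002]
ft_force: [0.2, -0.3, -0.0]
grip_width: 0.918
grip_force: 0.0
mint 13015 [0.0748362  0.07579885 0.07685507] (array([581.9, -16.3]), array([415.2, 147.5]), 81.19)
plane [ 0.00010859 -0.0003781   0.07592235]
tab 285 [ 0.56911913 -0.13265503  0.11169568] (array([ 569.2, -132.4]), array([ 6.1, 28.9]), 67.78)
tab 276 [ 0.55017683 -0.17605505  0.11160337] (array([ 550.2, -176.4]), array([ 6.1, 28.9]), 65.58)
dist 0.047353693985458314
```

View pics/fin.png

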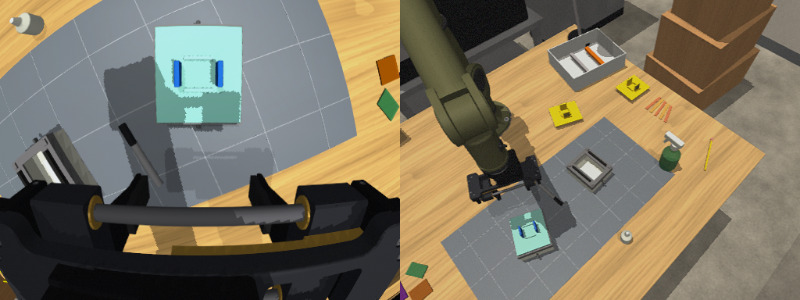

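The cover sits flat and square on the glass case (left panel, about (198,75)). Its tabs are fully out at 47.4 mm between centres, where 48 is expected, and the empty case is bare. The bystanders are untouched and the deck height matches locked, so I'm handing in.

```bash
python3 -c "
from bench import ctrl
print(ctrl.close_job())"
```

```text
the job is handed in; nothing more can be done
None
```

The mint cover is off the empty case and fitted on the glass case, seated flat with both tabs sprung out and its height matching locked. The job was handed in at about 24.5 s, the readings I took stayed under the force limits, and the bystanders were not moved.

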